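# Put a butter block away under the keeper's spring flap

## Robot

A 7-joint arm with a two-finger parallel gripper is mounted at the origin on the work surface. World frame = base frame: x ahead of the robot, y to its left, z up, the work surface at z = 0. Lengths are in m, angles in rad, forces in N, time in s.
With the tool pointing down it reaches from about 0.425 to 0.925 m from the base axis. Payload 6.8 kg.
Tool frame: the origin (TCP) lies between the finger pads; the fingertips stand 22 mm ahead of it and the grasp point (between the pads) lies 3 mm ahead of it; z points along the fingers, y is the direction in which the jaws open and shut (so a half turn about z gives the same grasp; the last joint's range is limited). The gripper opens to 85 mm and grips with 20 to 120 N. Pads are 22 mm wide; open, the fingers measure 114 mm over their backs; the gripper's body (76 mm by 85 mm) begins 54 mm behind the grasp point. The pads swing forward as they close: fully open they stand 13 mm farther back than shut.
Start: joints at [1.106, 0.477, 0.022, 1.555, -0.011, 1.109, -0.083], TCP at [0.236, -0.633, 0.253] pointing down, gripper open.
Joint ranges: [-2.96, 2.96], [-0.34, 2.1], [-1.41, 1.46], [0.24, 2.44], [-1.37, 4.51], [0.17, 1.92], [-2.96, 2.96]. Speed limits (rad/s): [2.39, 2.39, 3.14, 3.14, 3.14, 3.14, 3.14].

## Interface

Orientations are given as a unit quaternion [w, x, y, z].
In Python, from station import bot gives the robot as it stands. The module is installed in compiled form; this text tells all that it offers.
- The arm moves only by the tool drive_tool, never from a script. Its argument "series" is one flat list of numbers, 7 for each row, row after row: the opening, from -1 (shut) to 1 (fully open), then the shift along the tool's x, y, z in mm, then the turn, a rotation vector about the tool's x, y, z in rad. In form: [jaw, x, y, z, wx, wy, wz, jaw, x, y, z, wx, wy, wz, ...]. A call has 1 to 12 rows; each row shifts and turns the commanded pose from where the row before left it, along the tool's axes as they then stand; what a row does not reach is not made up. A row lasts 1/8 s, in which the tool goes at most 62.5 mm and 10.7 degrees, less where a joint would pass 70% of its speed; a pose out of reach is approached as far as the arm can. A call with a gripper value outside its range is refused whole. The fingers move at their own pace and stop on an object; "force" is the grip in N (left out, the last holds). Time passes only in rows, so rows that do not move let the fingers close. It gives the time, the measured TCP pose, the force and the opening at its end, in the units of the state.
- bot.get_obs(): the state, without advancing time (a new reading comes with each control period).
- bot.read_camera(name): name is "scene" or "top" or "wrist"; returns a dict with "pixels" (480x640x3 uint8, blue, green, red), "camera_matrix" (3x3 intrinsics, pixels), "rvec" (rotation vector, rad) and "tvec" (3), from world to camera coordinates, as OpenCV has them. Camera axes: x right, y down, z forward; pixel columns grow to the right and rows downward; lengths in m; the calibration is good to about 2 mm. A picture is of the moment at which its call begins. There is no depth.
- bot.hand_in(): hands the job in, once; it reports no verdict.
The state is a dict: "t": time; "q": joint angles; "joint_vel": joint speeds; "joint_torque": joint torques, N m; "eef_pos": TCP position; "tool_rot": TCP orientation; "contact_force": force on the tool from outside, world axes, zero at the start; "torque": the same for the moment, N m; "gripper_width": opening from 0.0 (shut) to 1.0 (fully open).
Only numpy, scipy, OpenCV 4.12 (cv2) and the standard library are available. Lean on these libraries where they do the work, as an engineer would, in place of code of your own. Each camera call takes 0.05 s, during which the arm holds its last target. There are 200 camera calls.

## Task

Put the foil-wrapped butter block away in the chilled butter keeper: with one fingertip press the red thumb bar down and keep it pressed, so that the clear spring-closed flap stays up, and with the other fingertip push the block along the steel deck under the flap until the whole block is inside. Then draw the fingers back and let go of the bar so that the flap shuts behind the block. Only push the block, never pick it up or tip it, do not let the flap come down on it, and leave the two blocks already inside and the other things on the table where they are.

Things in the scene. Friction and masses are not known exactly. Their poses are not given: they have to be found in the camera images.
- keeper: chilled butter keeper, a stainless unit 475 mm long (x -185 to +290), 230 mm wide, 120 mm high, which stands fast. Origin on the table top below the mouth line, where the flap's front pane stands; +x points into the keeper (the push direction), +y to its left as seen from the robot, z up
- deck_mouth (a point): point of the deck on the mouth line (x = 0) at keeper y = -30 mm. The deck is one flat steel floor 15 mm above the table from x = -185 mm (open apron, no end wall) to +180 mm. A steel fence 26 mm high, 6 mm thick, runs along it at y = +31 mm from x = -160 mm inward; a cheek 42 mm high stands at y = -89 mm from x = +4 mm inward. The bay between them, under the flap, takes the butter
- flap (a joint): flap angle, rad: 0 shut, 0.8 fully up (stop). Flap and thumb bar are one rigid rocker, hinged along x (the push direction) on top of the fence at y = +32 mm, 30 mm above the deck: pressing the bar (left of the hinge) down lifts the clear cover (right of it). A spring shuts it: about 4 N on the bar 28 mm from the hinge starts it, 7 N holds it fully up. From 0.4 rad its edge clears a block
- bar_mid (a point): middle of the red thumb bar's top face: a flat plate 210 mm long (keeper x -160 to +50), 32 mm wide (y +38 to +70, from 6 to 38 mm left of the hinge), 3 mm thick. Shut it lies level, top 31.5 mm above the deck; fully pressed it slopes down to the left by 0.8 rad: at 28 mm from the hinge its top is then about 11 mm above the deck. A fingertip can slide along it while pressing
- edge_mid (a point): middle of the underside of the flap's front edge. The front pane is 4 mm thick (keeper x 0 to +4 mm) and spans y +26 to -82 mm; shut, its edge is 26 mm above the deck, lower than a butter block, which cannot push it open. The cover behind it is 160 mm long, its top 42 mm above the deck when shut. At 0.8 rad the edge is 50 mm up at y = 0, 68 mm at y = -25, 93 mm at y = -60
- block_center (a point): centre of the butter block to put away, 18 mm above its underside: silver foil, yellow and blue band, 60 mm long (its x) by 40 mm wide by 36 mm high, about 85 g. It lies on the apron before the mouth, to the right of the fence, long side roughly along the push direction
- stock_left: left one of two like butter blocks already inside, near the cooling unit (keeper x about +138 mm, y about -4 mm); origin under its centre; stays
- stock_right: right one of the two blocks already inside (keeper x about +138 mm, y about -60 mm); origin under its centre; stays
- block: the butter block itself, origin at the centre of its underside, axes as block_center
- tub_low: lower margarine tub of a stack of two, white with a blue band, 116 x 86 x 58 mm; origin under its centre; stays
- tub_high: upper margarine tub of the stack, the same size; stays
- jar: amber jar, 60 mm across, 85 mm high; origin under its centre; stays
- bowl: blue plastic bowl, 140 mm across, 60 mm high; origin under its centre; stays
- beaker: green plastic beaker, 72 mm across, 95 mm high; origin under its centre; stays
- spreader: spatula lying on the table; stays
Mind the look-alikes: they are no part of the job. What is shaped like the block but brown or turquoise is not meant.

How it is judged:
By the outcome, as a careful person would: the job done as asked, in the order asked, and still so for the second after the job is handed in, with the robot touching nothing.
It also fails if it takes over 48 s, if anything falls off the work surface, if the arm or the gripper's body presses on something with over 40 N, if the wrist force passes 120 N, or if a joint passes its speed limit or range.

## Working session

There is one attempt and no reset: what is moved stays moved. The work goes in short steps, Python scripts to look and compute and a tool call to move; the robot and the scene stay as the last step left them, time stands still between calls to the robot, and variables do not carry over. Pictures are saved under pics/ and viewed, about 8 in all and at most 12, crops included, and the job is handed in when it is done.

Besides the shell and the picture viewer there is one more tool, called after "Call:" in YAML: its name, and indented under it one key for each argument. drive_tool: Moves the arm, as the interface text tells. Its arguments: {"type":"object","properties":{"series":{"type":"array"},"force":{"type":"number"}},"required":["series"]}

```bash
mkdir -p pics; cat > h.py <<'E'
import numpy as np, cv2
from station import bot
def cam(n):
    c=bot.read_camera(n); c['R']=cv2.Rodrigues(np.array(c['rvec'],float))[0]; c['t']=np.array(c['tvec'],float).reshape(3); c['K']=np.array(c['camera_matrix'],float); c['pixels']=np.array(c['pixels']); return c
def ray(c,u,v,z):
    d=c['R'].T@np.linalg.inv(c['K'])@np.array([u,v,1.]); o=-c['R'].T@c['t']
    return o+d*(z-o[2])/d[2]
def proj(c,p):
    q=c['K']@(c['R']@np.array(p)+c['t']); return q[:2]/q[2]
E
python3 - <<'E'
from h import *
for n in ('scene','top'):
    c=cam(n); cv2.imwrite(f'pics/{n}0.png',c['pixels']); print(n,-c['R'].T@c['t'])
print(bot.get_obs())
E
```

```text
scene [1.46389738 0.19580561 0.9688574 ]
top [0.28762572 0.01450006 1.45851895]
{'t': 0.1, 'q': array([ 1.10588814,  0.4777264 ,  0.02234901,  1.55633248, -0.01150942,
        1.10930691, -0.08310271]), 'joint_vel': array([ 0.00173911, -0.00120779,  0.00062806, -0.00182854, -0.00021593,
       -0.00022564,  0.0006706 ]), 'joint_torque': array([ 4.51326807e-03, -5.97756100e+01,  1.61372043e+00, -2.81953025e+01,
        1.28511968e-02,  5.02265728e-03,  2.94659742e-05]), 'eef_pos': array([ 0.23558745, -0.63202905,  0.25242551]), 'tool_rot': array([-7.97342864e-04,  9.84127141e-01,  1.77462939e-01, -2.01805524e-04]), 'contact_force': array([ 0.4710765 , -0.12291141, -0.01779885]), 'torque': array([-0.00290863,  0.03887314, -0.045383  ]), 'gripper_width': 1.0018737620888807}
```

View pics/top0.png

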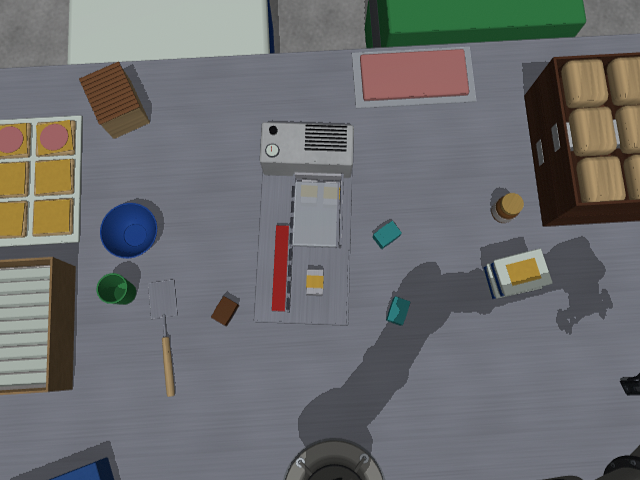

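View pics/scene0.png

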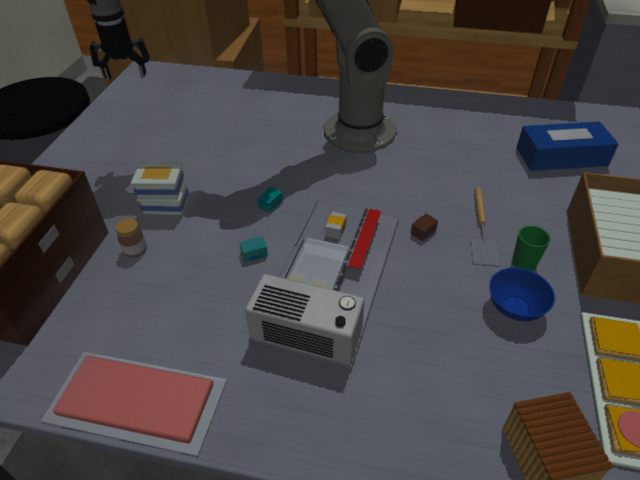

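Top view: the red bar spans about (272–288, 223–311). The silver/yellow block is at about (315, 281), and the keeper is roughly parallel to world x. The scene view agrees. Next I'll measure the bar, the block and the deck.

```bash
python3 - <<'E'
from h import *
T=cam('top');S=cam('scene')
def big(c,lo,hi,roi):
    h=cv2.cvtColor(c['pixels'],cv2.COLOR_BGR2HSV); m=cv2.inRange(h,lo,hi)
    z=np.zeros_like(m);x0,x1,y0,y1=roi;z[y0:y1,x0:x1]=m[y0:y1,x0:x1]
    k=max(cv2.findContours(z,0,1)[0],key=cv2.contourArea); return k
for c,roi,r2 in((T,(255,300,210,320),(300,330,262,300)),(S,(340,390,200,280),(322,350,208,242))):
    k=big(c,(0,150,80),(8,255,255),roi); b=cv2.boxPoints(cv2.minAreaRect(k))
    P=np.array([ray(c,*p,.0465) for p in b]); print('bar',P.round(4).tolist(),'mid',P.mean(0).round(4))
    e=P[1]-P[0],P[2]-P[1]; print([np.linalg.norm(v).round(4) for v in e])
    L=max(e,key=np.linalg.norm); a=np.arctan(L[1]/L[0]); print('yaw',a)
    # bright/yellow block
    k=big(c,(15,120,120),(32,255,255),r2);M=cv2.moments(k);print('yellow px',M['m10']/M['m00'],M['m01']/M['m00'],'->',ray(c,M['m10']/M['m00'],M['m01']/M['m00'],.051).round(4))
c=T; k=max(cv2.findContours(cv2.inRange(T['pixels'][262:302,303:328],(0,0,150),(255,255,255)),0,1)[0],key=cv2.contourArea)+[303,262]
print(k.reshape(-1,2).min(0),k.reshape(-1,2).max(0))
a=cv2.resize(T['pixels'][170:330,245:360],None,fx=3.5,fy=3.5,interpolation=2)
b=cv2.resize(S['pixels'][190:320,270:410],None,fx=2.7,fy=2.7,interpolation=2)
o=np.zeros((560,800,3),np.uint8);o[:a.shape[0],:a.shape[1]]=a;o[:b.shape[0],410:410+b.shape[1]]=b[:,:390];cv2.imwrite('pics/crop1.png',o)
E
```

```text
bar [[0.4267, 0.1219, 0.0465], [0.6334, 0.102, 0.0465], [0.6298, 0.071, 0.0465], [0.4233, 0.0918, 0.0465]] mid [0.5283 0.0967 0.0465]
[np.float64(0.2076), np.float64(0.0312)]
yaw -0.09599481715275998
yellow px 314.5128205128205 281.3948717948718 -> [0.4884 0.015  0.051 ]
bar [[0.6288, 0.0719, 0.0465], [0.4162, 0.0888, 0.0465], [0.4265, 0.1216, 0.0465], [0.6364, 0.1014, 0.0465]] mid [0.527  0.0959 0.0465]
[np.float64(0.2133), np.float64(0.0344)]
yaw -0.07923865524000563
yellow px 335.47115384615387 219.68269230769232 -> [0.4865 0.0145 0.051 ]
[306 270] [322 293]
```

View pics/crop1.png

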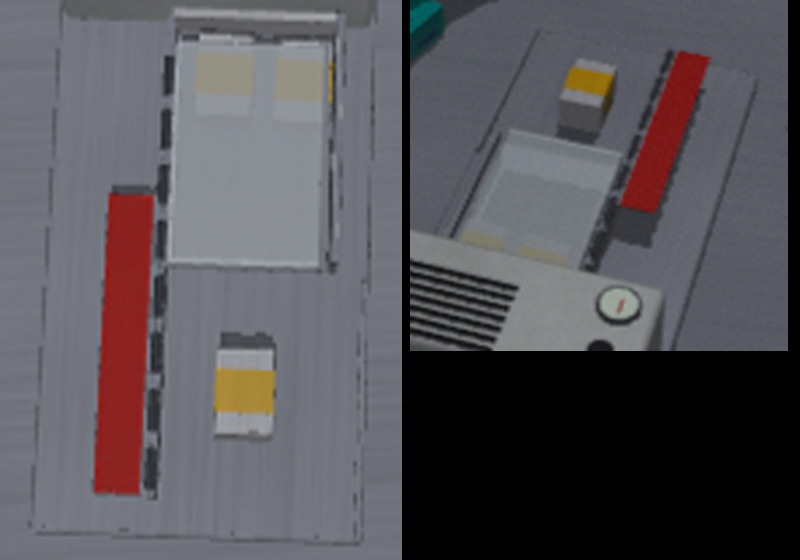

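The crop confirms the layout: the block sits between the bar/fence and the apron edge, almost parallel to the push. From the measurements, keeper yaw is about -0.095, its origin about (0.578, 0.0375), and the block is at keeper (-88, -31) mm. The bar's fitted size of 208×31 matches the 210×32 given. Moving over.

Call:
drive_tool:
  series: [1, 45, -27, 0, 0, 0, 0, 1, 45, -27, 0, 0, 0, 0, 1, 45, -27, 0, 0, 0, 0, 1, 45, -27, 0, 0, 0, 0, 1, 45, -27, 0, 0, 0, 0, 1, 45, -27, 0, 0, 0, 0, 1, 45, -27, 0, 0, 0, 0, 1, 45, -27, 0, 0, 0, 0, 0.7, 11, -46, 0, 0, 0, 0.15, 0.7, 0, 0, 0, 0, 0, 0.15, 0.7, 0, 0, 0, 0, 0, 0.152, 0.7, 0, 0, 0, 0, 0, 0]

```text
t: 1.7
eef_pos: [0.4918, -0.2573, 0.2533]
tool_rot: [0.0, 0.999, -0.047, -0.0]
contact_force: [-0.2, -0.3, 0.3]
gripper_width: 0.848
```

```bash
cat >> h.py <<'E'
from scipy.spatial.transform import Rotation as Ro
YAW=-.095; O=np.array([.578,.0375,.015]); KR=Ro.from_euler('z',YAW).as_matrix()
def st():
    s=bot.get_obs(); w=s['tool_rot']; R=Ro.from_quat([w[1],w[2],w[3],w[0]]).as_matrix(); p=s['eef_pos']
    k=lambda v:(KR.T@(v-O)*1000).round(1)
    print('t',round(s['t'],2),'tcp',p.round(4),'k_tcp',k(p),'k_tip',k(p+R[:,2]*.022),'jaw',round(s['gripper_width'],3))
    print('F keeper',(KR.T@s['contact_force']).round(1),'q',s['q'].round(3),'tilt/axes in keeper\n',(KR.T@R).round(3))
    return s,p,R
def to(ktcp,tilt,p,R):
    Rt=KR@np.diag([1,-1,-1.])@Ro.from_euler('y',tilt).as_matrix()
    d=KR@np.array(ktcp)/1000+O-p
    print('delta tool mm',(R.T@d*1000).round(1),'rotvec',Ro.from_matrix(R.T@Rt).as_rotvec().round(3))
E
python3 -c "
from h import *
s,p,R=st(); to([-150,13,150],0.4,p,R)"
```

```text
t 1.7 tcp [ 0.4918 -0.2573  0.2533] k_tcp [ -57.8 -301.6  238.3] k_tip [ -57.8 -301.6  216.3] jaw 0.848
F keeper [-0.2 -0.3  0.3] q [ 0.432  0.284 -0.076  1.841  0.025  1.018 -1.319] tilt/axes in keeper
 [[ 1.     0.001 -0.   ]
 [ 0.001 -1.    -0.   ]
 [-0.     0.    -1.   ]]
delta tool mm [ -91.8 -314.8   88.2] rotvec [-0.     0.4    0.001]
```

Call:
drive_tool:
  series: [0.7, -13, -45, 0, 0, 0, 0, 0.7, -13, -45, 0, 0, 0, 0, 0.7, -13, -45, 0, 0, 0, 0, 0.7, -13, -45, 0, 0, 0, 0, 0.7, -13, -45, 0, 0, 0, 0, 0.7, -13, -45, 0, 0, 0, 0, 0.7, -13, -45, 0, 0, 0, 0, 0.7, 0, 0, 30, 0, 0.133, 0, 0.7, 0, 0, 30, 0, 0.133, 0, 0.7, 0, 0, 30, 0, 0.134, 0, 0.7, 0, 0, 0, 0, 0, 0, 0.7, 0, 0, 0, 0, 0, 0]

```text
t: 3.2
eef_pos: [0.4438, 0.0593, 0.1755]
tool_rot: [0.016, 0.983, -0.05, 0.179]
contact_force: [0.6, 0.1, 1.1]
gripper_width: 0.851
```

```bash
python3 -c "
from h import *
s,p,R=st(); to([-150,13,80],0.6,p,R)
c=cam('wrist');a=c['pixels'];cv2.imwrite('pics/w1.png',a)
for n,k in (('bar start mid',[-160,54,31.5]),('bar end',[50,54,31.5]),('block c top',[-88,-31,36]),('block',[-58,-31,36])): print(n,proj(c,KR@np.array(k)/1000+O))"
```

```text
t 3.2 tcp [0.4438 0.0593 0.1755] k_tcp [-135.7    9.   160.5] k_tip [-128.     8.6  139.9] jaw 0.851
F keeper [0.6 0.2 1.1] q [-0.101  0.093 -0.31   2.365  0.532  0.429 -2.535] tilt/axes in keeper
 [[ 0.936 -0.009  0.352]
 [-0.003 -1.    -0.017]
 [ 0.353  0.014 -0.936]]
delta tool mm [-41.8  -5.1  70.2] rotvec [ 0.017  0.24  -0.001]
bar start mid [257.6229397  327.78697813]
bar end [258.39132559  64.51828154]
block c top [367.1779944  232.93845134]
block [366.43794904 194.54587209]
```

View pics/w1.png

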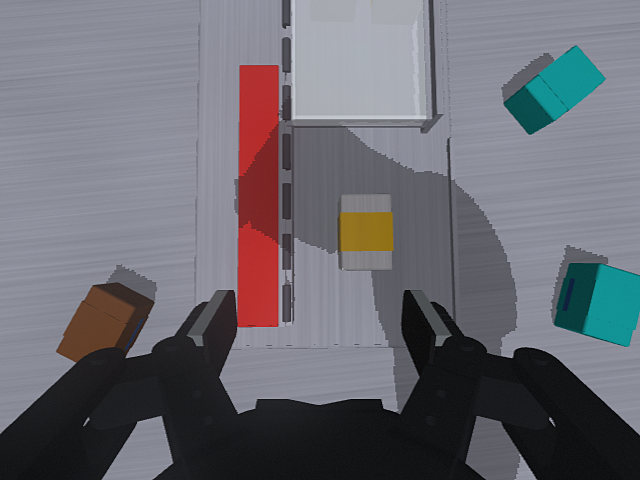

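The wrist view matches the model: bar start at (258, 327), block top at (366, 231) parallel to the keeper. Fingers straddle bar and block. Lowering behind the block.

Call:
drive_tool:
  series: [0.8, -11, -1.3, 21.3, 0.017, 0, 0, 0.8, -11, -1.3, 21.3, 0, 0, 0, 0.8, -11, -1.3, 21.3, 0, 0, 0, 0.8, -11, -1.3, 21.3, 0, 0, 0, 0.8, 0, 0, 0, 0, 0, 0, 0.8, 0, 0, 0, 0, 0, 0]

```text
t: 4.0
eef_pos: [0.4459, 0.0664, 0.0893]
tool_rot: [0.008, 0.984, -0.048, 0.17]
contact_force: [-0.7, -0.4, -0.4]
gripper_width: 0.897
```

```bash
python3 -c "
from h import *
s,p,R=st(); to([-147,12.5,40],0.4,p,R)
S=cam('scene');a=cv2.resize(S['pixels'][170:290,280:420],None,fx=3.4,fy=3.4,interpolation=2)
b=cv2.resize(cam('wrist')['pixels'],(320,240))
o=np.zeros((408,800,3),np.uint8);o[:,:476]=a;o[:240,478:798]=b;cv2.imwrite('pics/w2.png',o)"
```

```text
t 4.0 tcp [0.4459 0.0664 0.0893] k_tcp [-134.2   16.2   74.3] k_tip [-126.8   16.2   53.6] jaw 0.897
F keeper [-0.7 -0.5 -0.4] q [-0.404  0.284  0.01   2.434  0.926  0.196 -2.957] tilt/axes in keeper
 [[ 0.942 -0.003  0.336]
 [-0.003 -1.    -0.   ]
 [ 0.336 -0.001 -0.942]]
delta tool mm [-23.6   3.8  28. ] rotvec [ 0.     0.057 -0.003]
```

View pics/w2.png

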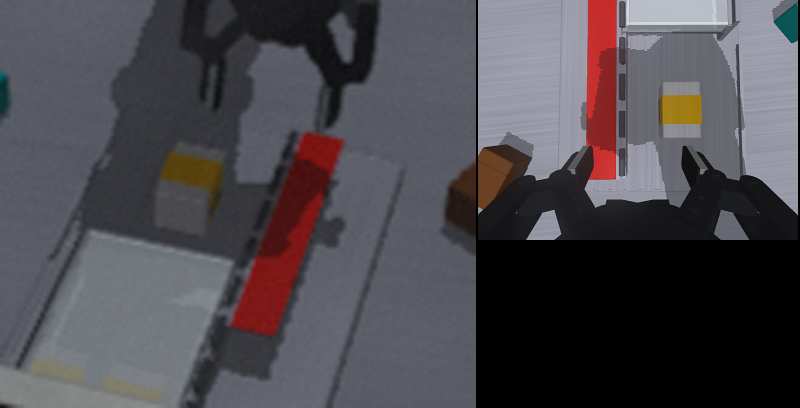

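The view shows the bar finger just over the bar's near end and the pusher tip behind the block, both clear. However, q4, q6 and q7 are close to their limits, so a large forward tilt isn't reachable this near the base. I'll reduce the tilt here, add some back during the push, and yaw the hand at the end to keep the gripper body clear of the raised cover.

Call:
drive_tool:
  series: [0.8, 0, 0, 0, 0, -0.09, 0, 0.8, 0, 0, 0, 0, -0.09, 0, 0.8, 0, 2, 0, 0, -0.08, 0, 0.8, 0, 0, 0, 0, 0, 0, 0.8, 0, 0, 0, 0, 0, 0]

```text
t: 4.72
eef_pos: [0.4457, 0.0617, 0.0883]
tool_rot: [0.005, 0.997, -0.051, 0.053]
contact_force: [0.4, -0.2, -0.6]
gripper_width: 0.899
```

```bash
python3 -c "
from h import *
s,p,R=st(); to([-134,13,60],0.08,p,R)"
```

```text
t 4.72 tcp [0.4457 0.0617 0.0883] k_tcp [-134.    11.6   73.3] k_tip [-131.7   11.4   51.4] jaw 0.899
F keeper [ 0.4 -0.2 -0.6] q [ 0.008  0.353 -0.366  2.262  0.381  0.483 -2.335] tilt/axes in keeper
 [[ 0.994 -0.007  0.106]
 [-0.006 -1.    -0.006]
 [ 0.106  0.005 -0.994]]
delta tool mm [-1.4 -1.5 13.2] rotvec [ 0.006 -0.027 -0.006]
```

Call:
drive_tool:
  series: [0.8, -5, -1.5, 10, 0.006, 0, -0.006, 0.8, -1, 0, 10, 0, 0, 0, 0.8, -1, 0, 9, 0, 0, 0, 0.8, 0, 0, 0, 0, 0, 0, 0.8, 0, 0, 0, 0, 0, 0]

```text
t: 5.35
eef_pos: [0.4419, 0.0644, 0.0584]
tool_rot: [0.003, 0.998, -0.047, 0.052]
contact_force: [-3.2, 1.6, 4.1]
gripper_width: 0.902
```

```bash
python3 -c "
from h import *
s,p,R=st()
S=cam('scene');a=cv2.resize(S['pixels'][170:290,280:420],None,fx=3.4,fy=3.4,interpolation=2)
b=cv2.resize(cam('wrist')['pixels'],(320,240))
o=np.zeros((408,800,3),np.uint8);o[:,:476]=a;o[:240,478:798]=b;cv2.imwrite('pics/w3.png',o)"
```

```text
t 5.35 tcp [0.4419 0.0644 0.0584] k_tcp [-138.1   13.8   43.4] k_tip [-135.8   13.8   21.5] jaw 0.902
F keeper [-3.3  1.3  4.1] q [-0.037  0.409 -0.322  2.285  0.44   0.406 -2.392] tilt/axes in keeper
 [[ 0.995  0.002  0.104]
 [ 0.002 -1.    -0.   ]
 [ 0.104  0.    -0.995]]
```

View pics/w3.png

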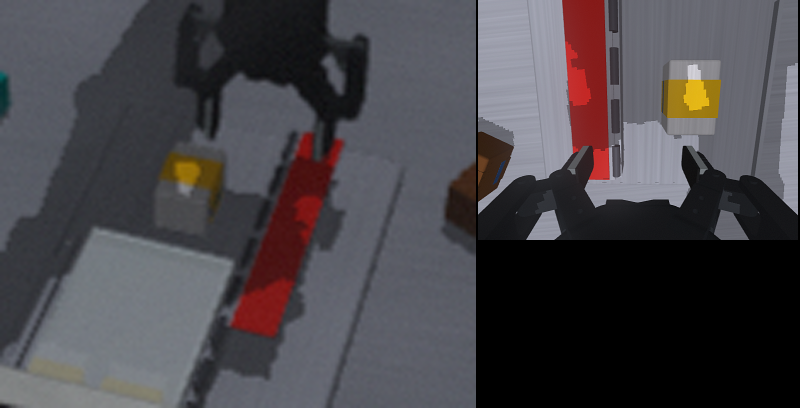

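Call:
drive_tool:
  series: [0.8, -0.5, 0, 4.5, 0, 0, 0, 0.8, -0.5, 0, 4.5, 0, 0, 0, 0.8, -0.5, 0, 4.5, 0, 0, 0, 0.8, -0.3, 0, 2.5, 0, 0, 0, 0.8, 0, 0, 0, 0, 0, 0, 0.8, 0, 0, 0, 0, 0, 0]

```text
t: 6.2
eef_pos: [0.4439, 0.0648, 0.0432]
tool_rot: [0.002, 0.997, -0.047, 0.054]
contact_force: [-0.5, 1.3, 6.3]
gripper_width: 0.899
```

```bash
python3 -c "
from h import *
s,p,R=st()"
```

```text
t 6.2 tcp [0.4439 0.0648 0.0432] k_tcp [-136.1   14.5   28.2] k_tip [-133.7   14.5    6.4] jaw 0.899
F keeper [-0.7  1.3  6.3] q [-0.066  0.44  -0.289  2.291  0.476  0.363 -2.428] tilt/axes in keeper
 [[ 0.994  0.001  0.108]
 [ 0.001 -1.     0.002]
 [ 0.108 -0.002 -0.994]]
```

Call:
drive_tool:
  series: [0.8, -0.5, 0, 3, 0, 0, 0, 0.8, -0.3, 0, 2, 0, 0, 0, 0.8, 0, 0, 0, 0, 0, 0, 0.8, 0, 0, 0, 0, 0, 0]

```text
t: 6.7
eef_pos: [0.444, 0.0652, 0.0383]
tool_rot: [0.001, 0.997, -0.047, 0.055]
contact_force: [0.0, 2.8, 6.1]
gripper_width: 0.899
```

```bash
python3 -c "
from h import *
s,p,R=st()
S=cam('scene');a=cv2.resize(S['pixels'][170:290,280:420],None,fx=3.4,fy=3.4,interpolation=2)
b=cv2.resize(cam('wrist')['pixels'],(320,240))
o=np.zeros((408,800,3),np.uint8);o[:,:476]=a;o[:240,478:798]=b;cv2.imwrite('pics/w4.png',o)"
```

```text
t 6.7 tcp [0.444  0.0652 0.0383] k_tcp [-136.    14.9   23.3] k_tip [-133.6   14.9    1.4] jaw 0.899
F keeper [-0.2  2.8  6.1] q [-0.076  0.45  -0.277  2.293  0.487  0.349 -2.44 ] tilt/axes in keeper
 [[ 0.994  0.001  0.109]
 [ 0.001 -1.     0.003]
 [ 0.109 -0.003 -0.994]]
```

View pics/w4.png

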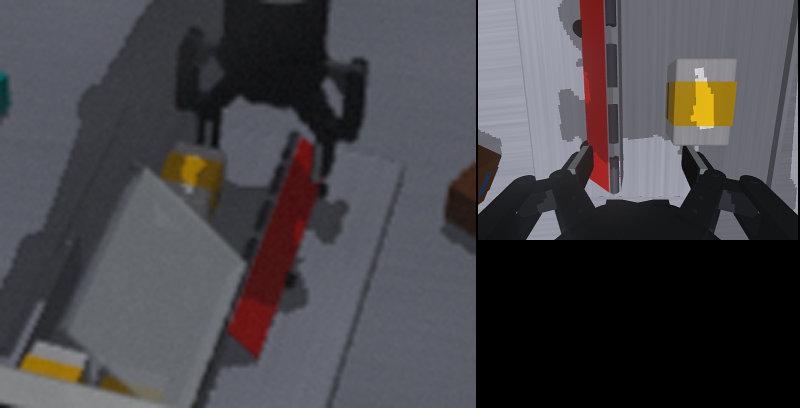

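The flap is up, with 6 N on the bar and the front edge well over block height. The bar finger is near the bar's outer edge, so I'll move it inward slightly before pushing.

Call:
drive_tool:
  series: [0.76, 0, 0.7, -1.3, 0, 0, 0, 0.72, 0, 0.8, -1.2, 0, 0, 0, 0.72, 0, 0, 0, 0, 0, 0, 0.72, 0, 0, 0, 0, 0, 0]

```text
t: 7.3
eef_pos: [0.4435, 0.0648, 0.0407]
tool_rot: [0.001, 0.997, -0.046, 0.055]
contact_force: [2.0, 5.7, 2.2]
gripper_width: 0.86
```

```bash
python3 -c "
from h import *
s,p,R=st()"
```

```text
t 7.3 tcp [0.4435 0.0648 0.0407] k_tcp [-136.5   14.5   25.7] k_tip [-134.1   14.6    3.8] jaw 0.86
F keeper [1.4 5.8 2.2] q [-0.068  0.445 -0.285  2.293  0.482  0.354 -2.431] tilt/axes in keeper
 [[ 0.994  0.002  0.109]
 [ 0.002 -1.     0.004]
 [ 0.109 -0.004 -0.994]]
```

```bash
python3 -c "
from h import *
c=cam('wrist');a=c['pixels'];t=cam('top')['pixels']
o=np.zeros((600,800,3),np.uint8);o[:600,:480]=cv2.resize(a[230:430,150:310],(480,600),interpolation=2);o[:400,490:800]=cv2.resize(a[100:400,120:352],(310,400))
cv2.imwrite('pics/w5.png',o)
for k in ([-150,32,31],[-150,58.5,5],[-100,58.5,5]): print(k,proj(c,KR@np.array(k)/1000+O))"
```

```text
[-150, 32, 31] [272.49229241 366.89201545]
[-150, 58.5, 5] [223.35035002 335.5568806 ]
[-100, 58.5, 5] [217.82929111 229.5874442 ]
```

View pics/w5.png

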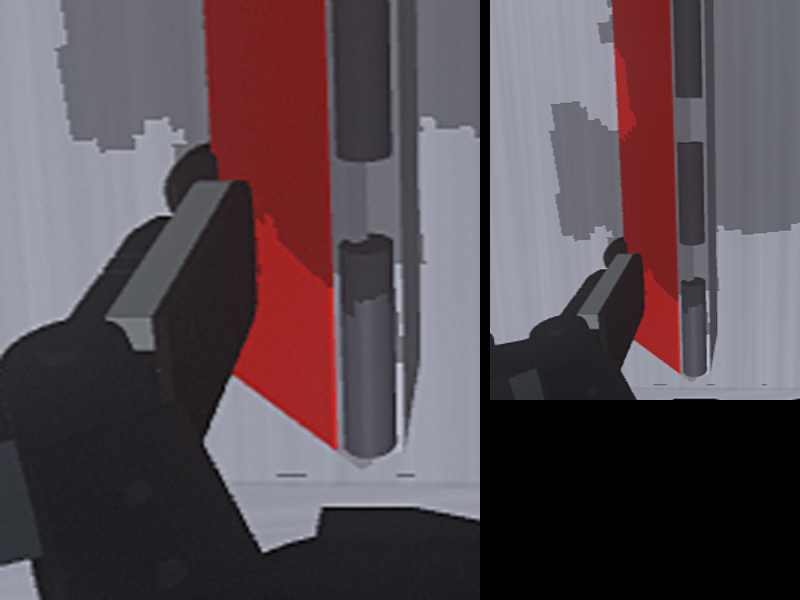

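The close view shows the tip's inner face sitting on the bar about 11 mm in from its outer edge (r ≈ 27 mm), which is a good grip. The flap is held, so I'll start the push.

Call:
drive_tool:
  series: [0.72, 4.9, 0, 1.3, 0, 0, 0, 0.72, 4.9, 0, 1.3, 0, 0, 0, 0.72, 5, 0, 0.6, 0, 0.007, 0, 0.72, 5, 0, 0.6, 0, 0.007, 0, 0.72, 5, 0, 0.6, 0, 0.007, 0, 0.72, 0, 0, 0, 0, 0, 0]

```text
t: 8.15
eef_pos: [0.4668, 0.0638, 0.0387]
tool_rot: [0.001, 0.997, -0.045, 0.064]
contact_force: [-4.4, 9.9, 6.2]
gripper_width: 0.86
```

```bash
cat > chk.py <<'E'
from h import *
s,p,R=st(); c=cam('wrist');a=c['pixels']
h=cv2.cvtColor(a,cv2.COLOR_BGR2HSV);m=cv2.inRange(h,(18,150,60),(32,255,255));m[:, :300]=0
k=max(cv2.findContours(m,0,1)[0],key=cv2.contourArea);r=cv2.minAreaRect(k);b=cv2.boxPoints(r)
P=np.array([KR.T@(ray(c,*q,.051)-O)*1000 for q in b]);e=[P[1]-P[0],P[2]-P[1]];E=max(e,key=np.linalg.norm)
print('band mid keeper',P.mean(0).round(1),'sizes',[np.linalg.norm(v).round(1) for v in e],'yaw',np.arctan2(-E[0]*np.sign(E[1]),abs(E[1])).round(3))
E
python3 chk.py
```

```text
t 8.15 tcp [0.4668 0.0638 0.0387] k_tcp [-113.2   15.7   23.7] k_tip [-110.4   15.8    1.9] jaw 0.86
F keeper [-5.3  9.4  6.2] q [-0.069  0.467 -0.269  2.257  0.498  0.351 -2.427] tilt/axes in keeper
 [[ 0.992  0.005  0.127]
 [ 0.005 -1.     0.005]
 [ 0.128 -0.004 -0.992]]
band mid keeper [-69.9 -30.2  36. ] sizes [np.float64(29.8), np.float64(45.2)] yaw -0.066
```

Call:
drive_tool:
  series: [0.72, 5, 0.3, 0.5, 0, 0.007, 0, 0.72, 5, 0.3, 0.5, 0, 0.007, 0, 0.72, 5, 0.3, 0.6, 0, 0.007, 0, 0.72, 5, 0, 0.6, 0, 0.007, 0, 0.72, 5, 0, 0.6, 0, 0.007, 0, 0.72, 5, 0, 0.7, 0, 0.007, 0, 0.72, 5, 0, 0.7, 0, 0.007, 0, 0.72, 0, 0, 0, 0, 0, 0]

```text
t: 9.2
eef_pos: [0.5019, 0.0597, 0.0397]
tool_rot: [0.002, 0.995, -0.045, 0.088]
contact_force: [-3.4, 8.9, 6.3]
gripper_width: 0.858
```

```bash
python3 chk.py
```

```text
t 9.2 tcp [0.5019 0.0597 0.0397] k_tcp [-77.9  14.9  24.7] k_tip [-74.  15.   3.] jaw 0.858
F keeper [-4.2  8.6  6.3] q [-0.088  0.486 -0.226  2.216  0.538  0.326 -2.442] tilt/axes in keeper
 [[ 0.984  0.005  0.176]
 [ 0.005 -1.     0.005]
 [ 0.176 -0.004 -0.984]]
band mid keeper [-34.7 -34.2  36. ] sizes [np.float64(29.8), np.float64(45.5)] yaw -0.195
```

```bash
python3 -c "
from h import *
a=cam('wrist')['pixels'];S=cam('scene')['pixels']
o=np.zeros((480,800,3),np.uint8);o[:,:480]=a[:,140:620];o[:274,482:802]=cv2.resize(S[170:290,280:420],(320,274))[:,:318];cv2.imwrite('pics/w6.png',o)"
```

```text
(no output)
```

View pics/w6.png

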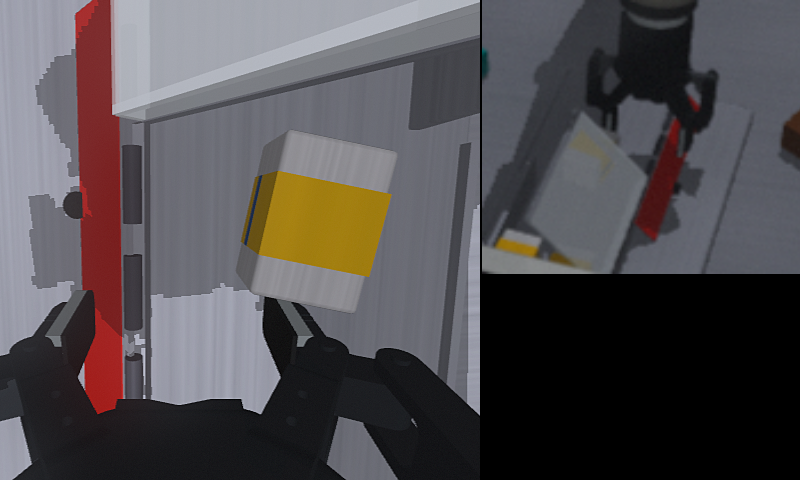

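The picture shows the block turned about 0.2 rad clockwise, because the pusher contact sits left of its centre. The flap is still up. I'll have to push further right, and I need a hand pose for the final stretch that keeps the gripper body clear of the raised cover. I'll compute both.

```bash
cat > d.py <<'E'
import numpy as np, itertools
from scipy.spatial.transform import Rotation as Ro
def box(x,y,z,n=9): return np.array(list(itertools.product(np.linspace(*x,n),np.linspace(*y,n),np.linspace(*z,n))))
def clr(P): # signed clearance to raised flap (x>-3)
    P=P[P[:,0]>-3]
    if len(P)==0: return 99
    r=(32-P[:,1])*.697+(P[:,2]-30)*.717; h=-(32-P[:,1])*.717*-1*-1+(P[:,2]-30)*.697
    dx=np.maximum(6-r,r-114); dh=np.maximum(-4-h,h-12)
    return np.maximum(dx,dh).min()
res=[]
for bx,by in((38,42.5),(42.5,38)):
  for psi,pit,rol,g in itertools.product(np.arange(0,.71,.1),(.2,.25),(0,.05,.1,.15),(73,80,85)):
    a=12-(g-73)/85*13
    R=(Ro.from_euler('z',psi)*Ro.from_euler('y',-pit)*Ro.from_euler('x',-rol)).as_matrix() # hand frame f,l,up
    # hand frame: x fwd,y left,z up ; tips at z=-a
    T=lambda B:B@R.T
    bar=T(box((-11,11),(g/2,g/2+8),(-a,40))); psh=T(box((-11,11),(-g/2-8,-g/2),(-a,50))); bod=T(box((-bx,bx),(-by,by),(51,150),13))
    for ry in (47,50,53):  # keeper y of bar contact
        # bar plane top: z=32.1-1.03*(32... ) line through hinge side
        f=lambda P:P[:,2]+1.03*P[:,1]
        i=np.argmin(f(bar)); off=np.array([0,ry-bar[i,1],(30-1.03*(ry-32)+2.1)-bar[i,2]])
        P=psh+off; low=P[P[:,2]<30]
        if len(low)<3: continue
        j=np.argmax(low[:,0]); off[0]=8-low[j,0]
        c=(low[j]+[off[0],0,0]); m=min(clr(bod+off),clr(psh+off))
        if -45<c[1]<-24: res.append((round(m,1),bx,round(psi,1),pit,rol,g,ry,c[1].round(0),P[:,2].min().round(0),off.round(0).tolist()))
for b in (38,42.5):
  q=sorted([r for r in res if r[1]==b],key=lambda r:-r[0])
  for r in q[:8]: print(*r)
E
sed -i 's/h=-(32.*$/h=-(32-P[:,1])*.717+(P[:,2]-30)*.697/' d.py; python3 d.py
```

```text
0.4 38 0.4 0.25 0.15 85 53 -25.0 23.0 [-22.0, 18.0, 29.0]
-0.5 38 0.3 0.25 0.15 80 53 -25.0 22.0 [-18.0, 19.0, 29.0]
-1.7 38 0.4 0.2 0.15 85 53 -24.0 23.0 [-22.0, 19.0, 29.0]
-2.0 38 0.2 0.2 0.15 73 50 -25.0 24.0 [-13.0, 18.0, 33.0]
-2.6 38 0.3 0.2 0.15 80 53 -25.0 22.0 [-17.0, 19.0, 29.0]
-2.6 38 0.3 0.25 0.15 85 53 -30.0 23.0 [-18.0, 16.0, 29.0]
-3.6 38 0.1 0.25 0.15 73 53 -25.0 21.0 [-8.0, 20.0, 30.0]
-3.7 38 0.1 0.2 0.15 73 50 -28.0 24.0 [-8.0, 17.0, 33.0]
4.3 42.5 0.4 0.25 0.15 85 53 -25.0 23.0 [-22.0, 18.0, 29.0]
1.7 42.5 0.4 0.2 0.15 85 53 -24.0 23.0 [-22.0, 19.0, 29.0]
0.8 42.5 0.3 0.2 0.15 80 53 -25.0 22.0 [-17.0, 19.0, 29.0]
0.5 42.5 0.3 0.25 0.15 80 53 -25.0 22.0 [-18.0, 19.0, 29.0]
0.0 42.5 0.2 0.2 0.15 73 50 -25.0 24.0 [-13.0, 18.0, 33.0]
-0.2 42.5 0.4 0.25 0.1 85 50 -28.0 22.0 [-23.0, 15.0, 30.0]
-0.2 42.5 0.4 0.25 0.1 85 53 -25.0 19.0 [-23.0, 18.0, 27.0]
-0.3 42.5 0.1 0.25 0.15 73 53 -25.0 21.0 [-8.0, 20.0, 30.0]
```

```bash
sed -i 's/(.2,.25),(0,.05,.1,.15)/(.3,.35,.4,.45),(0,.05,.1)/; s/-45<c\[1\]<-24/-45<c[1]<-28/; s/q\[:8\]/[r for k in ((.35,0),(.4,0),(.4,.05),(.4,.1),(.45,0),(.45,.05),(.35,.1)) for r in [x for x in q if (x[3],x[4])==k][:2]]/' d.py; python3 d.py
```

```text
-6.9 38 0.3 0.35 0 85 47 -36.0 17.0 [-20.0, 8.0, 30.0]
-6.9 38 0.3 0.35 0 85 50 -33.0 14.0 [-20.0, 11.0, 27.0]
-6.9 38 0.1 0.4 0 80 47 -39.0 17.0 [-11.0, 8.0, 31.0]
-6.9 38 0.1 0.4 0 80 50 -36.0 14.0 [-11.0, 11.0, 28.0]
-7.0 38 0.1 0.4 0.05 73 47 -32.0 20.0 [-10.0, 12.0, 34.0]
-7.0 38 0.1 0.4 0.05 73 50 -29.0 17.0 [-10.0, 15.0, 31.0]
-2.8 38 0.4 0.4 0.1 85 50 -30.0 21.0 [-21.0, 14.0, 31.0]
-3.3 38 0.5 0.4 0.1 85 47 -31.0 24.0 [-18.0, 13.0, 34.0]
-6.3 38 0.3 0.45 0 80 47 -31.0 17.0 [-20.0, 10.0, 31.0]
-6.3 38 0.3 0.45 0 80 50 -28.0 14.0 [-20.0, 13.0, 28.0]
-4.4 38 0.4 0.45 0.05 85 50 -29.0 17.0 [-24.0, 13.0, 29.0]
-6.0 38 0.2 0.45 0.05 85 50 -37.0 17.0 [-15.0, 10.0, 29.0]
-2.2 38 0.4 0.35 0.1 85 50 -28.0 22.0 [-23.0, 14.0, 31.0]
-5.8 38 0.5 0.35 0.1 85 47 -29.0 25.0 [-20.0, 13.0, 34.0]
-6.3 42.5 0.4 0.35 0 85 47 -31.0 17.0 [-24.0, 11.0, 30.0]
-7.4 42.5 0.2 0.35 0 73 47 -28.0 17.0 [-15.0, 12.0, 32.0]
-6.5 42.5 0.3 0.4 0 85 47 -36.0 17.0 [-20.0, 8.0, 30.0]
-6.5 42.5 0.3 0.4 0 85 50 -33.0 14.0 [-20.0, 11.0, 27.0]
-2.4 42.5 0.4 0.4 0.05 85 47 -31.0 21.0 [-24.0, 10.0, 32.0]
-2.4 42.5 0.4 0.4 0.05 85 50 -28.0 17.0 [-24.0, 13.0, 29.0]
1.9 42.5 0.4 0.4 0.1 85 50 -30.0 21.0 [-21.0, 14.0, 31.0]
1.0 42.5 0.5 0.4 0.1 85 47 -31.0 24.0 [-18.0, 13.0, 34.0]
-6.5 42.5 0.3 0.45 0 85 47 -36.0 17.0 [-21.0, 8.0, 31.0]
-6.5 42.5 0.3 0.45 0 85 50 -33.0 14.0 [-21.0, 11.0, 27.0]
-2.9 42.5 0.2 0.45 0.05 73 47 -29.0 20.0 [-15.0, 13.0, 34.0]
-2.9 42.5 0.4 0.45 0.05 85 47 -33.0 20.0 [-22.0, 10.0, 32.0]
2.4 42.5 0.4 0.35 0.1 85 50 -28.0 22.0 [-23.0, 14.0, 31.0]
2.0 42.5 0.5 0.35 0.1 85 47 -29.0 25.0 [-20.0, 13.0, 34.0]
```

```bash
sed -i 's/m=min(clr(bod+off),clr(psh+off))/m=min(clr(bod+off),clr(psh+off)); B=bod+off; (psi in (0,.2,.3) or 0) and rol==0 and ry==50 and g in(80,85) and bx==38 and print(round(psi,1),pit,g,"body",clr(B).round(1),"maxx",B[:,0].max().round(1),B[B[:,0].argmax()].round(),"fing",clr(psh+off),"c",c.round(),low.shape)/; s/(.3,.35,.4,.45)/(.3,.4,.5,.6)/; s/^  for r in .*print.*/  pass/' d.py; python3 d.py
```

```text
0.0 0.3 80 body -7.8 maxx 15.5 [ 15. -32.  87.] fing 27.09565367461081 c [  8. -38.  20.] (189, 3)
0.0 0.3 85 body -8.0 maxx 15.7 [ 16. -35.  86.] fing 30.935250848962788 c [  8. -43.  20.] (189, 3)
0.0 0.4 80 body -8.0 maxx 8.8 [  9. -32.  90.] fing 31.273051358620762 c [  8. -38.  22.] (189, 3)
0.0 0.4 85 body -7.7 maxx 9.0 [  9. -35.  89.] fing 35.04214842479709 c [  8. -43.  22.] (189, 3)
0.0 0.5 80 body -5.6 maxx 2.0 [  2. -33.  91.] fing 30.58529352035017 c [  8. -38.  24.] (180, 3)
0.0 0.5 85 body -7.6 maxx 2.4 [  2. -35.  91.] fing 34.34570033490801 c [  8. -43.  24.] (180, 3)Traceback (most recent call last):
  File "d.py", line 25, in <module>
    c=(low[j]+[off[0],0,0]); m=min(clr(bod+off),clr(psh+off)); B=bod+off; (psi in (0,.2,.3) or 0) and rol==0 and ry==50 and g in(80,85) and bx==38 and print(round(psi,1),pit,g,"body",clr(B).round(1),"maxx",B[:,0].max().round(1),B[B[:,0].argmax()].round(),"fing",clr(psh+off),"c",c.round(),low.shape)
                                                                                                                                                                                       ^^^^^^^^^^^^
AttributeError: 'int' object has no attribute 'round'
```

```bash
python3 - <<'E'
import re
s=open('d.py').read()
i=s.index('res=[]')
s=s[:i].replace("P=P[P[:,0]>-3]\n    if len(P)==0: return 99","")
s=s.replace("return np.maximum(dx,dh).min()","k=np.maximum(dx,dh)<2; return P[k,0].max() if k.any() else -99")
s+='''
for pit,rol,psi in itertools.product((.3,.4,.45),(0,.05,.1),(0,.15,.3,.45)):
    out=[]
    for bx,by in((38,42.5),(42.5,38)):
        g=85;a=10.5;R=(Ro.from_euler('z',psi)*Ro.from_euler('y',-pit)*Ro.from_euler('x',-rol)).as_matrix();T=lambda B:B@R.T
        bar=T(box((-11,11),(g/2,g/2+8),(-a,40)));psh=T(box((-11,11),(-g/2-8,-g/2),(-a,50)));bod=T(box((-bx,bx),(-by,by),(51,150),25))
        i=np.argmin(bar[:,2]+1.03*bar[:,1]);ry=51;off=np.array([0,ry-bar[i,1],(32.1-1.03*(ry-32))-bar[i,2]])
        low=psh+off;low=low[low[:,2]<32];j=low[:,0].argmax();off[0]=6-low[j,0]
        out+=[clr(bod+off).round(1)]
    print(pit,rol,psi,'confl x',out,'contact y,z',low[j,1:].round(),'tcp',off.round())
'''
open('d2.py','w').write(s)
E
python3 d2.py
```

```text
0.3 0 0 confl x [np.float64(13.6), np.float64(17.9)] contact y,z [-42.  19.] tcp [-8.  8. 26.]
0.3 0 0.15 confl x [np.float64(12.3), np.float64(15.9)] contact y,z [-38.  19.] tcp [-15.  10.  26.]
0.3 0 0.3 confl x [np.float64(10.9), np.float64(13.7)] contact y,z [-32.  19.] tcp [-22.  13.  26.]
0.3 0 0.45 confl x [np.float64(9.4), np.float64(11.3)] contact y,z [-24.  19.] tcp [-28.  16.  26.]
0.3 0.05 0 confl x [np.float64(14.0), np.float64(18.3)] contact y,z [-34.  23.] tcp [-7.  9. 28.]
0.3 0.05 0.15 confl x [np.float64(12.0), np.float64(15.7)] contact y,z [-38.  23.] tcp [-14.  11.  28.]
0.3 0.05 0.3 confl x [np.float64(10.1), np.float64(13.0)] contact y,z [-32.  23.] tcp [-21.  13.  28.]
0.3 0.05 0.45 confl x [np.float64(8.2), np.float64(4.1)] contact y,z [-24.  23.] tcp [-28.  16.  28.]
0.3 0.1 0 confl x [np.float64(14.2), np.float64(18.5)] contact y,z [-34.  27.] tcp [-6. 10. 30.]
0.3 0.1 0.15 confl x [np.float64(11.8), np.float64(15.5)] contact y,z [-38.  28.] tcp [-14.  11.  30.]
0.3 0.1 0.3 confl x [np.float64(9.4), np.float64(9.1)] contact y,z [-32.  28.] tcp [-21.  13.  30
[... 1801 characters left out ...]
 confl x [np.float64(2.1), np.float64(5.6)] contact y,z [-38.  26.] tcp [-15.  10.  29.]
0.45 0.05 0.3 confl x [np.float64(0.6), np.float64(3.2)] contact y,z [-32.  26.] tcp [-22.  12.  29.]
0.45 0.05 0.45 confl x [np.float64(-0.8), np.float64(-1.9)] contact y,z [-25.  26.] tcp [-28.  15.  29.]
0.45 0.1 0 confl x [np.float64(4.3), np.float64(8.2)] contact y,z [-34.  30.] tcp [-7. 10. 31.]
0.45 0.1 0.15 confl x [np.float64(2.0), np.float64(5.5)] contact y,z [-38.  30.] tcp [-14.  11.  31.]
0.45 0.1 0.3 confl x [np.float64(-0.0), np.float64(-0.3)] contact y,z [-33.  30.] tcp [-21.  13.  31.]
0.45 0.1 0.45 confl x [np.float64(-1.9), np.float64(-8.6)] contact y,z [-25.  30.] tcp [-27.  15.  31.]
```

Call:
drive_tool:
  series: [0.72, -5, 0, -0.9, 0, 0, 0, 0.72, -5, 0, -0.9, 0, 0, 0, 0.8, 0, 2, 0, 0, 0, 0, 0.9, 0, 2, 0, 0, 0, 0, 1, 0, 2, 0, 0, 0, 0, 1, 0, 1, 0, 0, 0, 0, 1, 0, 0, 0, 0, 0, 0]

```text
t: 10.22
eef_pos: [0.4927, 0.0523, 0.04]
tool_rot: [0.002, 0.995, -0.046, 0.089]
contact_force: [2.2, 6.1, 3.2]
gripper_width: 1.002
```

```bash
python3 chk.py
```

```text
t 10.22 tcp [0.4927 0.0523 0.04  ] k_tcp [-86.3   6.7  25. ] k_tip [-82.4   6.8   3.4] jaw 1.002
F keeper [1.6 6.3 3.2] q [-0.084  0.474 -0.219  2.24   0.545  0.31  -2.445] tilt/axes in keeper
 [[ 0.984  0.003  0.178]
 [ 0.002 -1.     0.004]
 [ 0.178 -0.004 -0.984]]
band mid keeper [-34.9 -35.   36. ] sizes [np.float64(29.8), np.float64(43.8)] yaw -0.195
```

Call:
drive_tool:
  series: [1, 4.9, 0, 0.8, 0, 0.015, 0, 1, 4.9, 0, 0.9, 0, 0.015, 0, 1, 4.9, 0, 1.0, 0, 0.015, 0, 1, 4.9, 0, 1.0, 0, 0.015, 0, 1, 4.9, 0, 1.1, 0, 0.015, 0, 1, 0, 0, 0, 0, 0, 0]

```text
t: 11.02
eef_pos: [0.5151, 0.0494, 0.0394]
tool_rot: [0.005, 0.991, -0.045, 0.125]
contact_force: [-2.9, 5.3, 3.3]
gripper_width: 1.001
```

```bash
python3 chk.py
```

```text
t 11.03 tcp [0.5151 0.0494 0.0394] k_tcp [-63.7   5.9  24.4] k_tip [-58.3   5.9   3.1] jaw 1.001
F keeper [-3.4  5.   3.3] q [-0.177  0.48  -0.107  2.245  0.641  0.227 -2.541] tilt/axes in keeper
 [[ 0.969  0.004  0.248]
 [ 0.003 -1.     0.002]
 [ 0.248 -0.001 -0.969]]
band mid keeper [-19.1 -32.7  36. ] sizes [np.float64(29.9), np.float64(43.2)] yaw -0.114
```

Call:
drive_tool:
  series: [1, 4.8, -0.3, 1.4, 0, 0.02, 0, 1, 4.8, -0.3, 1.5, 0, 0.02, 0, 1, 4.8, -0.3, 1.4, 0, 0.02, 0, 1, 0, 0, 0, 0, 0, 0]

```text
t: 11.58
eef_pos: [0.5302, 0.0487, 0.0391]
tool_rot: [0.006, 0.987, -0.045, 0.154]
contact_force: [-2.5, 4.4, 4.2]
gripper_width: 0.997
```

```bash
python3 chk.py
```

```text
t 11.57 tcp [0.5302 0.0487 0.0391] k_tcp [-48.6   6.7  24.1] k_tip [-41.9   6.7   3.1] jaw 0.997
F keeper [-3.   4.2  4.2] q [-0.22   0.489 -0.059  2.254  0.9    0.171 -2.804] tilt/axes in keeper
 [[ 0.952  0.004  0.305]
 [ 0.003 -1.     0.003]
 [ 0.305 -0.002 -0.952]]
band mid keeper [ -5.2 -29.5  36. ] sizes [np.float64(29.4), np.float64(42.7)] yaw -0.023
```

```bash
sed "s/(Ro.from_euler('z',psi)\*Ro.from_euler('y',-pit)\*/(Ro.from_euler('y',-pit)*Ro.from_euler('z',psi)*/; s/(.3,.4,.45),(0,.05,.1),(0,.15,.3,.45)/(.3,.35,.4,.45,.5),(0,.05),(.2,.3,.4,.5)/" d2.py > d3.py; python3 d3.py
```

```text
0.3 0 0.2 confl x [np.float64(11.6), np.float64(14.9)] contact y,z [-36.  24.] tcp [-17.  12.  28.]
0.3 0 0.3 confl x [np.float64(10.2), np.float64(9.8)] contact y,z [-31.  27.] tcp [-21.  14.  29.]
0.3 0 0.4 confl x [np.float64(3.0), np.float64(-4.7)] contact y,z [-26.  29.] tcp [-26.  16.  30.]
0.3 0 0.5 confl x [np.float64(-9.1), np.float64(-15.2)] contact y,z [-20.  31.] tcp [-29.  19.  31.]
0.3 0.05 0.2 confl x [np.float64(11.1), np.float64(14.6)] contact y,z [-36.  29.] tcp [-16.  12.  30.]
0.3 0.05 0.3 confl x [np.float64(6.6), np.float64(-0.5)] contact y,z [-31.  31.] tcp [-21.  14.  31.]
0.3 0.05 0.4 confl x [np.float64(-1.8), np.float64(-7.3)] contact y,z [-22.  32.] tcp [-20.  17.  32.]
0.3 0.05 0.5 confl x [np.float64(-6.5), np.float64(-10.5)] contact y,z [-20.  32.] tcp [-17.  19.  33.]
0.35 0 0.2 confl x [np.float64(8.3), np.float64(11.6)] contact y,z [-36.  26.] tcp [-17.  12.  29.]
0.35 0 0.3 confl x [np.float64(6.9), np.float64(3.4)] contact y,z [-31.  29.] tcp [-21.  14.  30.]
0.35 0 0.4 confl x [np.float64(-2.9), np.float64(-7.7)] contact y,z [-26.  32.] tcp [-26. 
[... 786 characters left out ...]
t y,z [-25.  32.] tcp [-19.  16.  33.]
0.4 0 0.5 confl x [np.float64(-7.3), np.float64(-10.9)] contact y,z [-23.  32.] tcp [-16.  19.  34.]
0.4 0.05 0.2 confl x [np.float64(5.2), np.float64(5.4)] contact y,z [-32.  32.] tcp [-16.  12.  32.]
0.4 0.05 0.3 confl x [np.float64(2.9), np.float64(-1.5)] contact y,z [-30.  32.] tcp [-12.  14.  33.]
0.4 0.05 0.4 confl x [np.float64(-1.9), np.float64(-4.9)] contact y,z [-28.  32.] tcp [-9. 17. 34.]Traceback (most recent call last):
  File "d3.py", line 16, in <module>
    low=psh+off;low=low[low[:,2]<32];j=low[:,0].argmax();off[0]=6-low[j,0]
                                       ~~~~~~~~~~~~~~~^^
ValueError: attempt to get argmax of an empty sequence
```

The block is straight again (yaw -0.02, centre (-5, -29.5)). I'll push flat a bit more, then yaw the hand so its body stays clear of the cover.

Call:
drive_tool:
  series: [1, 4.3, -0.7, 1.4, 0, 0, 0, 1, 4.3, -0.7, 1.4, 0, 0, 0, 1, 4.3, -0.7, 1.4, 0, 0, 0, 1, 4.3, 0, 1.4, 0, 0, 0, 1, 0, 0, 0, 0, 0, 0]

```text
t: 12.25
eef_pos: [0.5486, 0.0488, 0.039]
tool_rot: [0.006, 0.987, -0.046, 0.154]
contact_force: [-1.4, 4.7, 4.2]
gripper_width: 0.998
```

```bash
python3 chk.py
```

```text
t 12.25 tcp [0.5486 0.0488 0.039 ] k_tcp [-30.3   8.4  24. ] k_tip [-23.6   8.5   3.1] jaw 0.998
F keeper [-1.8  4.6  4.2] q [-0.171  0.507 -0.107  2.21   0.869  0.204 -2.755] tilt/axes in keeper
 [[ 0.952  0.003  0.305]
 [ 0.002 -1.     0.002]
 [ 0.305 -0.001 -0.952]]
band mid keeper [ -2.5 -17.6  36. ] sizes [np.float64(24.8), np.float64(2.2)] yaw 0.003
```

```bash
python3 -c "
from h import *
a=cam('wrist')['pixels'];S=cam('scene')['pixels']
o=np.zeros((480,800,3),np.uint8);o[:,:480]=a[:,140:620];o[:274,482:802]=cv2.resize(S[170:290,280:420],(320,274))[:,:318];cv2.imwrite('pics/w7.png',o)"
```

```text
(no output)
```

View pics/w7.png

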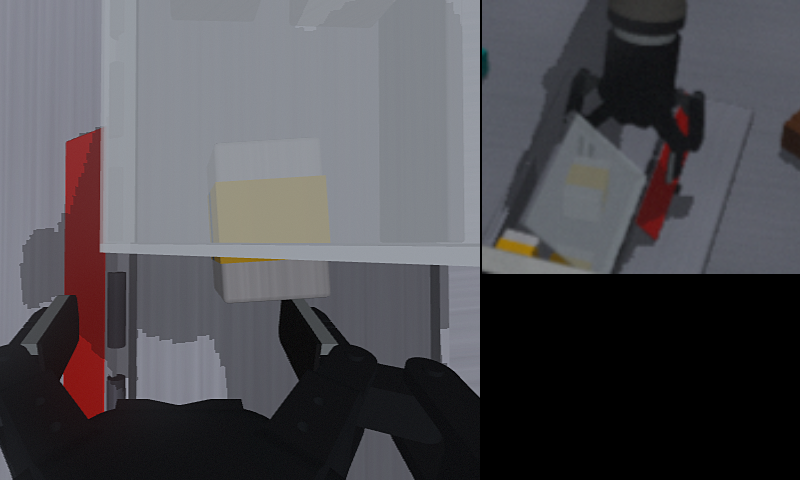

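The block is halfway in and nearly straight, with the flap high above it. The pusher sits right of the block's centre. I'll back the finger off, yaw the hand with the bar still pressed, and re-approach.

Call:
drive_tool:
  series: [1, -4.8, -1.9, -3.0, 0, 0, -0.1, 1, -4.6, -2.4, -3.0, 0, 0, -0.1, 1, -4.3, -2.8, -3.0, 0, 0, -0.1, 1, -4.0, -3.2, -3.0, 0, 0, -0.1, 1, 0, 0, 0, 0, 0, 0, 1, 0, 0, 0, 0, 0, 0]

```text
t: 13.15
eef_pos: [0.5293, 0.058, 0.0455]
tool_rot: [0.037, 0.976, 0.15, 0.151]
contact_force: [3.3, 3.2, 4.0]
gripper_width: 0.998
```

```bash
python3 -c "
from h import *
s,p,R=st()
g=85;a=10.5
for n,sg in(('bar',-1),('push',1)):
  for x in(-11,11):
    for y in (42.5,50.5): print(n,x,y,(KR.T@(p+R@np.array([x,sg*y,a])/1000-O)*1000).round(1))"
```

```text
t 13.15 tcp [0.5293 0.058  0.0455] k_tcp [-50.5  15.8  30.5] k_tip [-43.7  15.8   9.6] jaw 0.998
F keeper [2.9 3.5 4. ] q [-0.143  0.479 -0.177  2.247  0.997  0.232 -2.51 ] tilt/axes in keeper
 [[ 0.876  0.371  0.308]
 [ 0.39  -0.921  0.002]
 [ 0.284  0.118 -0.952]]
bar -11 42.5 [-72.7  50.7  12.4]
bar -11 50.5 [-75.6  58.   11.5]
bar 11 42.5 [-53.4  59.2  18.7]
bar 11 50.5 [-56.4  66.6  17.7]
push -11 42.5 [-41.1 -27.6  22.4]
push -11 50.5 [-38.1 -35.   23.4]
push 11 42.5 [-21.8 -19.1  28.7]
push 11 50.5 [-18.9 -26.4  29.6]
```

Call:
drive_tool:
  series: [1, 4.1, 1.7, 1.3, -0.002, 0.005, -0.005, 1, 4.1, 1.7, 1.3, -0.002, 0.005, -0.005, 1, 4.1, 1.7, 1.3, -0.002, 0.005, -0.005, 1, 4.1, 1.7, 1.3, -0.002, 0.005, -0.005, 1, 0, 0, 0, 0, 0, 0]

```text
t: 13.78
eef_pos: [0.545, 0.0562, 0.0445]
tool_rot: [0.041, 0.973, 0.161, 0.159]
contact_force: [-3.4, 4.4, 4.7]
gripper_width: 0.997
```

```bash
cat > tips.py <<'E'
from h import *
s,p,R=st()
for n,q in(('bar',(-11,-42.5,10.5)),('push',(11,50.5,10.5)),('bodyFR',(38,42.5,-51)),('bodyFR2',(42.5,38,-51))):
    k=(KR.T@(p+R@np.array(q)/1000-O)*1000); print(n,k.round(1),'cover top/edge z there',(80-1.03*k[1]).round(0),(57-1.03*k[1]).round(0))
E
python3 tips.py
```

```text
t 13.78 tcp [0.545  0.0562 0.0445] k_tcp [-34.6  15.5  29.5] k_tip [-27.5  15.5   8.6] jaw 0.997
F keeper [-3.8  4.1  4.7] q [-0.149  0.494 -0.161  2.224  1.033  0.225 -2.514] tilt/axes in keeper
 [[ 0.863  0.388  0.324]
 [ 0.41  -0.912  0.001]
 [ 0.296  0.132 -0.946]]
bar [-57.2  49.7  10.7] cover top/edge z there 29.0 6.0
push [ -2.1 -26.1  29.4] cover top/edge z there 107.0 84.0
bodyFR [-1.9 -7.8 94.5] cover top/edge z there 88.0 65.0
bodyFR2 [ 0.3 -1.8 95.3] cover top/edge z there 82.0 59.0
```

Call:
drive_tool:
  series: [1, 3.2, 1.4, 1.2, 0, 0, 0, 1, 3.2, 1.4, 1.2, 0, 0, 0, 1, 3.2, 1.4, 1.2, 0, 0, 0, 1, 0, 0, 0, 0, 0, 0]

```text
t: 14.28
eef_pos: [0.556, 0.0552, 0.0445]
tool_rot: [0.041, 0.973, 0.161, 0.159]
contact_force: [-1.8, 4.0, 4.5]
gripper_width: 0.997
```

```bash
python3 tips.py; python3 -c "
from h import *
a=cam('wrist')['pixels'];S=cam('scene')['pixels']
o=np.zeros((480,800,3),np.uint8);o[:,:480]=a[:,140:620];o[:274,482:802]=cv2.resize(S[170:290,280:420],(320,274))[:,:318];cv2.imwrite('pics/w8.png',o)"
```

```text
t 14.28 tcp [0.556  0.0552 0.0445] k_tcp [-23.5  15.5  29.5] k_tip [-16.4  15.6   8.7] jaw 0.997
F keeper [-2.2  3.8  4.5] q [-0.121  0.506 -0.185  2.199  1.007  0.241 -2.474] tilt/axes in keeper
 [[ 0.863  0.388  0.324]
 [ 0.409 -0.912  0.001]
 [ 0.296  0.131 -0.946]]
bar [-46.1  49.8  10.7] cover top/edge z there 29.0 6.0
push [  8.9 -26.   29.4] cover top/edge z there 107.0 84.0
bodyFR [ 9.2 -7.7 94.6] cover top/edge z there 88.0 65.0
bodyFR2 [11.4 -1.8 95.3] cover top/edge z there 82.0 59.0
```

View pics/w8.png

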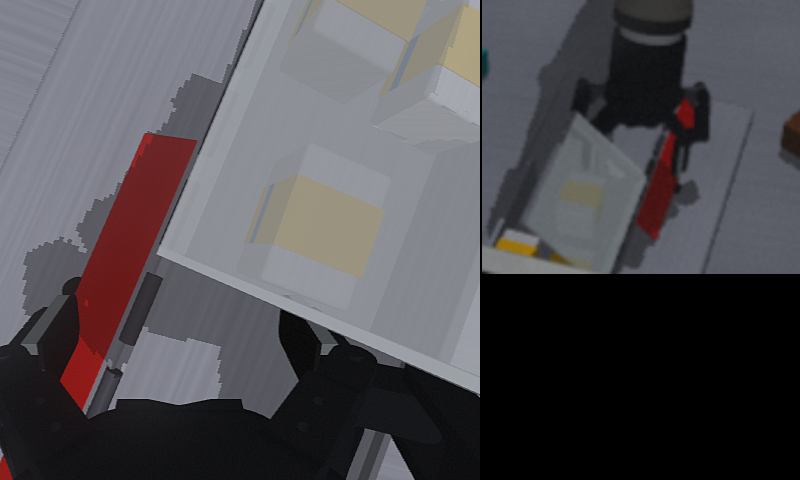

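```bash
python3 -c "
from h import *
c=cam('wrist')
for u,v in((300,175),(384,208),(363,278),(278,247),(313,143),(391,181),(347,308),(263,278)): print((KR.T@(ray(c,u+140,v,.051)-O)*1000).round(0))
print(proj(c,KR@np.array([4,-30,36])/1000+O)-[140,0],proj(c,KR@np.array([4,-45,36])/1000+O)-[140,0])"
```

```text
[52. -6. 36.]
[ 54. -44.  36.]
[ 24. -47.  36.]
[21. -8. 36.]
[66. -6. 36.]
[ 66. -43.  36.]
[ 10. -45.  36.]
[ 8. -7. 36.]
[309.83846384 308.51603882] [342.05311439 322.16483405]
```

Seen through the clear cover, the block spans keeper x of about 8–66 and is straight. I'll gain a few millimetres more by yawing slightly, then retreat.

Call:
drive_tool:
  series: [1, 0.6, -0.8, -0.8, 0, 0, -0.05, 1, 0.6, -0.8, -0.8, 0, 0, -0.05, 1, 0, 0, 0, 0, 0, 0]

```text
t: 14.8
eef_pos: [0.555, 0.0558, 0.0454]
tool_rot: [0.05, 0.965, 0.207, 0.155]
contact_force: [-3.9, 2.7, -1.0]
gripper_width: 0.997
```

```bash
python3 tips.py
```

```text
t 14.8 tcp [0.555  0.0558 0.0454] k_tcp [-24.7  16.1  30.4] k_tip [-17.6  16.1   9.6] jaw 0.997
F keeper [-4.2  2.3 -1. ] q [-0.099  0.506 -0.214  2.198  1.02   0.258 -2.388] tilt/axes in keeper
 [[ 0.823  0.469  0.322]
 [ 0.495 -0.869 -0.001]
 [ 0.279  0.16  -0.947]]
bar [-50.3  47.5  10.6] cover top/edge z there 31.0 8.0
push [ 11.4 -22.3  31.6] cover top/edge z there 103.0 80.0
bodyFR [10.1 -2.  96.1] cover top/edge z there 82.0 59.0
bodyFR2 [11.7  4.2 96.7] cover top/edge z there 76.0 53.0
```

Call:
drive_tool:
  series: [1, -4.1, -2.3, -1.6, 0, 0, 0, 1, -4.1, -2.3, -1.6, 0, 0, 0, 1, -4.1, -2.3, -1.6, 0, 0, 0]

```text
t: 15.18
eef_pos: [0.5443, 0.0591, 0.0482]
tool_rot: [0.049, 0.964, 0.209, 0.16]
contact_force: [4.5, 3.6, 4.2]
gripper_width: 0.995
```

```bash
python3 tips.py|head -2
```

```text
t 15.18 tcp [0.5443 0.0591 0.0482] k_tcp [-35.6  18.3  33.2] k_tip [-28.3  18.3  12.4] jaw 0.995
F keeper [4.1 4.  4.2] q [-0.131  0.488 -0.19   2.226  1.063  0.239 -2.446] tilt/axes in keeper
```

Call:
drive_tool:
  series: [1, -4.1, -2.3, -1.5, 0, 0, 0, 1, -4.1, -2.3, -1.5, 0, 0, 0, 1, -4.1, -2.3, -1.5, 0, 0, 0, 1, -4.1, -2.3, -1.5, 0, 0, 0, 1, -4.1, -2.3, -1.5, 0, 0, 0, 1, -4.1, -2.3, -1.5, 0, 0, 0, 1, 0, 0, 0, 0, 0, 0]

```text
t: 16.05
eef_pos: [0.5144, 0.0618, 0.0474]
tool_rot: [0.049, 0.964, 0.209, 0.159]
contact_force: [2.9, 4.1, 4.3]
gripper_width: 1.002
```

```bash
python3 tips.py; python3 -c "
from h import *
for n in('wrist','scene'):
  c=cam(n);h=cv2.cvtColor(c['pixels'],cv2.COLOR_BGR2HSV);m=cv2.inRange(h,(15,25,110),(32,140,255))
  for k in sorted(cv2.findContours(m,0,1)[0],key=cv2.contourArea)[-8:]:
    if cv2.contourArea(k)<30: continue
    b=cv2.boxPoints(cv2.minAreaRect(k)); P=[(KR.T@(ray(c,*q,.051)-O)*1000).round(0)[:2] for q in b]
    if -60<np.mean(P,0)[0]<170 and abs(np.mean(P,0)[1])<100: print(n,cv2.contourArea(k),np.array(P).tolist())
"
```

```text
t 16.05 tcp [0.5144 0.0618 0.0474] k_tcp [-65.6  18.2  32.4] k_tip [-58.3  18.3  11.6] jaw 1.002
F keeper [2.5 4.4 4.3] q [-0.189  0.459 -0.15   2.293  1.178  0.211 -2.596] tilt/axes in keeper
 [[ 0.818  0.472  0.329]
 [ 0.499 -0.867  0.003]
 [ 0.286  0.161 -0.944]]
bar [-91.2  49.6  12.5] cover top/edge z there 29.0 6.0
push [-29.3 -20.1  33.8] cover top/edge z there 101.0 78.0
bodyFR [-31.2   0.1  98.3] cover top/edge z there 80.0 57.0
bodyFR2 [-29.6   6.3  98.9] cover top/edge z there 74.0 51.0
wrist 143.0 [[13.0, 9.0], [36.0, 9.0], [36.0, 7.0], [13.0, 7.0]]
wrist 174.5 [[86.0, -23.0], [107.0, -23.0], [107.0, -26.0], [86.0, -26.0]]
wrist 1112.0 [[108.0, -18.0], [135.0, -41.0], [125.0, -53.0], [98.0, -30.0]]
wrist 6752.5 [[15.0, 5.0], [54.0, 5.0], [60.0, -44.0], [19.0, -43.0]]
scene 114.5 [[51.0, -43.0], [23.0, -47.0], [25.0, -6.0], [52.0, -3.0]]
```

The scene view puts the block's back at x ≈ 8–9, inside but with little margin over the 4 mm pane. The flap is still held, and the current yaw leaves room, so I'll nudge it a few millimetres further.

Call:
drive_tool:
  series: [1, 3.7, 2.4, 2.8, 0.033, 0.019, 0.013, 1, 4.1, 2.4, 1.6, 0, 0, 0, 1, 4.1, 2.4, 1.6, 0, 0, 0, 1, 4.1, 2.4, 1.6, 0, 0, 0, 1, 4.1, 2.4, 1.6, 0, 0, 0, 1, 4.1, 2.4, 1.6, 0, 0, 0, 1, 4.1, 2.4, 1.6, 0, 0, 0, 1, 0, 0, 0, 0, 0, 0]

```text
t: 17.15
eef_pos: [0.5468, 0.0578, 0.0447]
tool_rot: [0.03, 0.964, 0.206, 0.163]
contact_force: [-1.4, 4.6, 4.0]
gripper_width: 0.999
```

```bash
python3 tips.py
```

```text
t 17.15 tcp [0.5468 0.0578 0.0447] k_tcp [-33.   17.2  29.7] k_tip [-25.8  18.1   9. ] jaw 0.999
F keeper [-1.8  4.4  4. ] q [-0.032  0.502 -0.273  2.22   1.098  0.228 -2.454] tilt/axes in keeper
 [[ 0.819  0.473  0.324]
 [ 0.487 -0.872  0.04 ]
 [ 0.302  0.125 -0.945]]
bar [-58.7  49.4  11.2] cover top/edge z there 29.0 6.0
push [  3.3 -21.   29.5] cover top/edge z there 102.0 79.0
bodyFR [ 1.7 -3.4 94.7] cover top/edge z there 83.0 60.0
bodyFR2 [ 3.3  2.7 95.5] cover top/edge z there 77.0 54.0
```

Good. Another 12 mm, in two looks.

Call:
drive_tool:
  series: [1, 3.3, 1.9, 1.25, 0, 0, 0, 1, 3.3, 1.9, 1.25, 0, 0, 0, 1, 0, 0, 0, 0, 0, 0]

```text
t: 17.52
eef_pos: [0.5544, 0.0564, 0.0446]
tool_rot: [0.03, 0.965, 0.206, 0.162]
contact_force: [-2.7, 4.0, 2.3]
gripper_width: 0.995
```

```bash
python3 tips.py
```

```text
t 17.52 tcp [0.5544 0.0564 0.0446] k_tcp [-25.3  16.6  29.6] k_tip [-18.2  17.4   8.8] jaw 0.995
F keeper [-3.1  3.7  2.3] q [-0.012  0.512 -0.29   2.202  1.076  0.24  -2.422] tilt/axes in keeper
 [[ 0.82   0.472  0.324]
 [ 0.487 -0.872  0.039]
 [ 0.301  0.125 -0.945]]
bar [-51.   48.7  11. ] cover top/edge z there 30.0 7.0
push [ 11.  -21.7  29.3] cover top/edge z there 102.0 79.0
bodyFR [ 9.4 -4.  94.6] cover top/edge z there 84.0 61.0
bodyFR2 [11.   2.1 95.3] cover top/edge z there 78.0 55.0
```

Call:
drive_tool:
  series: [1, 2.4, 1.4, 0.9, 0, 0, 0, 1, 2.4, 1.4, 0.9, 0, 0, 0, 1, 0, 0, 0, 0, 0, 0]

```text
t: 17.9
eef_pos: [0.5572, 0.0555, 0.0435]
tool_rot: [0.03, 0.965, 0.205, 0.16]
contact_force: [-12.8, 4.3, 5.4]
gripper_width: 0.996
```

```bash
python3 tips.py; cat > sc.py <<'E'
from h import *
c=cam('scene');h=cv2.cvtColor(c['pixels'],cv2.COLOR_BGR2HSV);m=cv2.inRange(h,(15,25,110),(32,140,255))
for k in cv2.findContours(m,0,1)[0]:
    if cv2.contourArea(k)<30: continue
    P=np.array([(KR.T@(ray(c,*q,.051)-O)*1000).round(0)[:2] for q in cv2.boxPoints(cv2.minAreaRect(k))])
    if -60<P.mean(0)[0]<170 and abs(P.mean(0)[1])<100: print(cv2.contourArea(k),P.tolist(),P.mean(0))
E
python3 sc.py
```

```text
t 17.9 tcp [0.5572 0.0555 0.0435] k_tcp [-22.4  16.   28.5] k_tip [-15.4  16.8   7.7] jaw 0.996
F keeper [-13.1   3.    5.4] q [ 1.000e-03  5.190e-01 -3.020e-01  2.193e+00  1.059e+00  2.490e-01
 -2.400e+00] tilt/axes in keeper
 [[ 0.822  0.471  0.32 ]
 [ 0.486 -0.873  0.038]
 [ 0.297  0.124 -0.947]]
bar [-48.1  48.1  10. ] cover top/edge z there 30.0 7.0
push [ 13.8 -22.4  28.1] cover top/edge z there 103.0 80.0
bodyFR [12.5 -4.6 93.3] cover top/edge z there 85.0 62.0
bodyFR2 [14.1  1.5 94.1] cover top/edge z there 78.0 55.0
42.0 [[54.0, -35.0], [29.0, -39.0], [28.0, -7.0], [53.0, -4.0]] [ 41.   -21.25]
```

A 13 N resistance shows the hand just touching the flap frame, so I'm stopping here. The pusher is at x ≈ 13.8, which puts the block's back about 11–13 mm in. Retreating with the bar held down.

Call:
drive_tool:
  series: [1, -4.1, -2.35, -1.6, 0, 0, 0, 1, -4.1, -2.35, -1.6, 0, 0, 0, 1, -4.1, -2.35, -1.6, 0, 0, 0, 1, -4.1, -2.35, -1.6, 0, 0, 0, 1, -4.1, -2.35, -1.6, 0, 0, 0, 1, -4.1, -2.35, -1.6, 0, 0, 0, 1, -4.1, -2.35, -1.6, 0, 0, 0, 1, -4.1, -2.35, -1.6, 0, 0, 0, 1, -4.1, -2.35, -1.6, 0, 0, 0, 1, 0, 0, 0, 0, 0, 0]

```text
t: 19.2
eef_pos: [0.5187, 0.0604, 0.0465]
tool_rot: [0.03, 0.964, 0.205, 0.165]
contact_force: [2.6, 3.6, 5.5]
gripper_width: 1.001
```

```bash
python3 tips.py; python3 sc.py
```

```text
t 19.2 tcp [0.5187 0.0604 0.0465] k_tcp [-61.2  17.2  31.5] k_tip [-53.9  18.1  10.7] jaw 1.001
F keeper [2.2 3.8 5.5] q [-0.074  0.469 -0.248  2.285  1.239  0.204 -2.628] tilt/axes in keeper
 [[ 0.819  0.471  0.329]
 [ 0.486 -0.873  0.041]
 [ 0.306  0.127 -0.943]]
bar [-86.7  49.4  12.8] cover top/edge z there 29.0 6.0
push [-24.9 -21.1  31.3] cover top/edge z there 102.0 79.0
bodyFR [-26.8  -3.5  96.6] cover top/edge z there 84.0 61.0
bodyFR2 [-25.3   2.6  97.4] cover top/edge z there 77.0 54.0
125.5 [[53.0, -43.0], [24.0, -46.0], [27.0, -5.0], [55.0, -2.0]] [ 39.75 -24.  ]
```

Call:
drive_tool:
  series: [1, 1.1, 0.5, -3.8, 0, 0, 0, 1, 1.1, 0.5, -3.8, 0, 0, 0, 1, 1.1, 0.5, -3.8, 0, 0, 0, 1, 1.1, 0.5, -3.8, 0, 0, 0, 1, 1.1, 0.5, -3.8, 0, 0, 0, 1, 1.1, 0.5, -3.8, 0, 0, 0, 1, 1.1, 0.5, -3.8, 0, 0, 0, 1, 1.1, 0.5, -3.8, 0, 0, 0, 1, 4, 2, -15, 0, 0, 0, 1, 4, 2, -15, 0, 0, 0, 1, 4, 2, -15, 0, 0, 0, 1, 4, 2, -15, 0, 0, 0]

```text
t: 20.75
eef_pos: [0.5131, 0.0578, 0.1401]
tool_rot: [0.031, 0.965, 0.205, 0.163]
contact_force: [-0.9, 0.6, -0.2]
gripper_width: 1.004
```

```bash
python3 tips.py|head -2; python3 sc.py
```

```text
t 20.75 tcp [0.5131 0.0578 0.1401] k_tcp [-66.6  14.1 125.1] k_tip [-59.4  14.9 104.3] jaw 1.004
F keeper [-0.9  0.5 -0.2] q [ 0.243  0.308 -0.597  2.231  0.7    0.414 -2.069] tilt/axes in keeper
33.5 [[132.0, -26.0], [123.0, -28.0], [123.0, 10.0], [132.0, 11.0]] [127.5   -8.25]
39.5 [[132.0, -77.0], [120.0, -79.0], [121.0, -45.0], [132.0, -43.0]] [126.25 -61.  ]
125.5 [[54.0, -43.0], [26.0, -47.0], [26.0, -4.0], [53.0, 0.0]] [ 39.75 -23.5 ]
```

Free of contact. Moving up and aside, then one last look.

Call:
drive_tool:
  series: [1, 6, 2, -20, 0, -0.1, 0, 1, 6, 2, -20, 0, -0.1, 0, 1, 4, 20, -20, 0, -0.1, 0, 1, -10, 40, 0, 0, 0, 0, 1, -10, 40, 0, 0, 0, 0, 1, -10, 40, 0, 0, 0, 0, 1, -10, 40, 0, 0, 0, 0, 1, -10, 40, 0, 0, 0, 0, 1, 0, 0, 0, 0, 0, 0, 1, 0, 0, 0, 0, 0, 0]

```text
t: 22.05
eef_pos: [0.5533, -0.1572, 0.2284]
tool_rot: [0.061, 0.978, 0.198, 0.017]
contact_force: [-0.2, 0.2, 0.2]
gripper_width: 1.001
```

```bash
python3 sc.py; python3 -c "
from h import *
st()
T=cam('top')['pixels'];S=cam('scene')['pixels']
o=np.zeros((600,800,3),np.uint8);o[:560,:402]=cv2.resize(T[170:330,245:360],(402,560),interpolation=2);o[:369,405:800]=cv2.resize(S[190:320,270:409],(395,369),interpolation=2);o[375:600,405:705]=cv2.resize(T,(300,225));cv2.imwrite('pics/end.png',o)"
```

```text
34.5 [[132.0, -27.0], [123.0, -28.0], [123.0, 10.0], [132.0, 11.0]] [127.5  -8.5]
40.5 [[132.0, -77.0], [120.0, -79.0], [121.0, -45.0], [132.0, -43.0]] [126.25 -61.  ]
125.0 [[53.0, -43.0], [24.0, -46.0], [26.0, -2.0], [55.0, 0.0]] [ 39.5  -22.75]
t 22.1 tcp [ 0.5534 -0.1566  0.2285] k_tcp [  -6.1 -195.6  213.5] k_tip [  -4.6 -197.9  191.7] jaw 1.002
F keeper [ 0.1  1.  -1.3] q [ 0.62   0.368 -0.631  1.853  0.399  0.961 -1.367] tilt/axes in keeper
 [[ 0.879  0.472  0.069]
 [ 0.477 -0.873 -0.106]
 [ 0.01   0.126 -0.992]]
```

View pics/end.png

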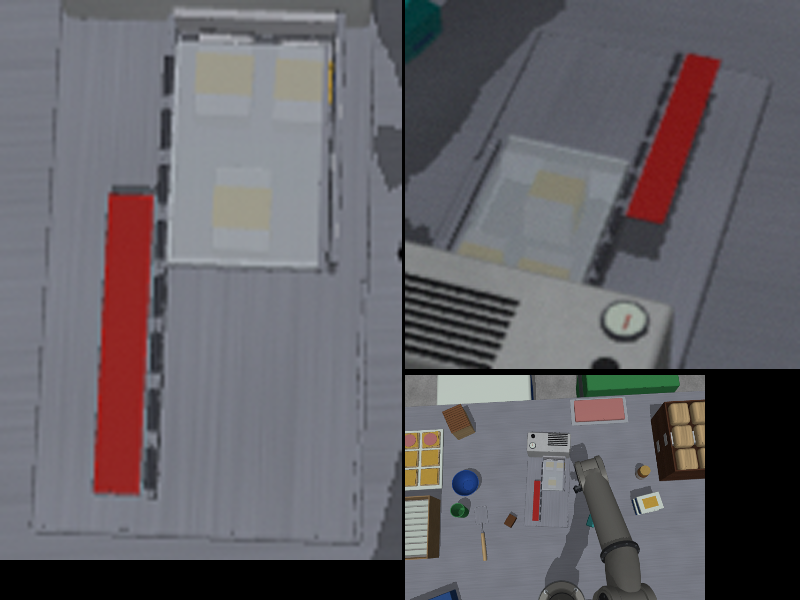

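The flap is shut, with the bar level and in the same place as at the start. The block is wholly behind the front pane, the two stock blocks are unmoved, and the robot is clear.

```bash
python3 -c "
from station import bot; print(bot.hand_in())"
```

```text
the job is handed in; nothing more can be done
None
```

The butter block is in the keeper with the flap shut behind it, and I handed the job in at about 22 s of the 48 s. One finger held the red bar down the whole time while the other pushed the block along the deck. I then drew the fingers back and released the bar.

**Last checks:**
- **Block:** it spans keeper x of about 10 to 70 mm, clear of the 4 mm front pane, and is nearly straight.
- **Flap and bar:** in the final top view the flap is shut and the bar is back where it started.
- **Other things:** both stock blocks look unmoved in the final view. I saw no change in the other items on the table, though I did not measure them.
- **Robot:** it stands clear and touches nothing; the force reading was about 1 N.

**What did not go cleanly:**
- The block turned about 0.2 rad clockwise partway, so I moved the pusher sideways and straightened it.
- The arm could not tilt the hand as far forward as I wanted, so I yawed the hand for the last stretch.
- At the end of the last nudge the tool met about 13 N of resistance, probably the hand touching the raised flap frame, so I stopped there. This is well under the 40 N limit.
- Position readings disagreed by 2–3 mm: the pusher put the block's back edge at about 11–14 mm, the camera at about 10 mm. Either way it is inside.

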